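# Peel the stuck top tray off the stack and hold it out for fresh prints

### The job

The top sorting tray is stuck in its nested stack: take it by its upright corner tab and lift that corner first, so that it peels loose while the opposite corner still sits in the stack, then lift it right off. Carry it to the cork mat and hold it out level there, centred over the mat with its underside about 15 cm above the bench, leaving the other things on the bench where they are. Finish while still holding it: do not put the tray down or let go.

Things in the scene. Friction and masses are not known exactly. Their poses are not given: they have to be found in the camera images.
- tray_tab (a point): the tray's lift tab: an upright grey plate 6 mm thick, 34 mm wide, standing 37 mm above the rim at one corner of the top tray. This point is at the middle of its thickness and width, 22 mm above the rim, 15 mm below the tab's top edge. Its two flat faces look along the tray's diagonal (to the tray's centre and away from it), so the fingers close along that diagonal
- tray_center (a point): the top tray: square grey plastic, 132 mm over its flanged rim, 98 mm at the floor, 36 mm high, walls 4 mm, empty, about 140 g. This point is on its centre line, half-way up (18 mm above the underside). Its z is the tray's up; the tab stands at the corner in the tray's own +x +y direction (45 degrees from its x axis), 78 mm from the centre line
- tray_far (a point): the rim corner of the top tray opposite the tab, 93 mm from the centre line (171 mm from the tab along the diagonal), at rim height (34 mm above the tray's underside); it is to stay down while the tab's corner is first lifted
- tray: the same tray; origin at the centre of its underside. It sticks: a sprung rubber pad (black, 6 mm tall) at each corner of the tray below clings to it and lets go of that corner once it has risen about 6 mm. Peeling from the tab's corner takes about 5 to 10 N, pulling it straight up about 12 N. It is nested 16 mm deep with about 2 mm of play
- stack: the two lower trays of the same shape, nested with a 20 mm step and screwed to the bench; origin at the centre of the underside on the bench, axes parallel to the top tray's at the start. Their upper rim is 56 mm above the bench; the nested top tray's underside is 40 mm and its rim 76 mm above the bench
- mat_top (a point): centre of the upper face of the square cork mat, 160 mm wide and 4 mm thick, fixed to the bench; its z is up
- sleeve: bystander: ridged grey printed sleeve, 59 mm across, 42 mm tall; origin at the centre of its underside. Leave it alone
- fan_frame: bystander: black square fan frame 80 x 80 x 12 mm with a round hole; origin at the centre of its underside. Leave it alone
- cap: bystander: white bowl-shaped round cap lying open side up, 84 mm across, 28 mm tall; origin at the centre of its underside. Leave it alone
- hex_keys: bystander: set of five steel hex keys in a black holder, about 110 x 56 mm, 28 mm tall; origin at the centre of the underside of its holder. Leave it alone
There are look-alikes about, which are no part of the job. What is shaped like the part that bears mat_top but yellow is not meant.

How it is judged (in metres and radians):
On the way, in this order (a step that is already met when the one before it is completed fails the run):
1. the tab's corner is lifted at least 14 mm while the opposite corner still sits in the stack (risen less than 8 mm) (z of tray_tab in the frame of stack above 0.112 m and z of tray_far in the frame of stack below 0.082 m), for 0.1 s.
2. the tray is clear of the stack: its opposite corner is also lifted, by more than 25 mm, and it no longer touches the trays below (z of tray_far in the frame of stack above 0.099 m and contact force between tray and stack below 0.05 N), for 0.1 s.
At the end, for the whole second after the job is handed in: the tray is gripped by the fingers and still (under 30 mm/s), carried by nothing else, its centre within 45 mm of the middle of the mat seen from above and 110 to 250 mm above the bench (underside 92 to 232 mm), level within 0.2 rad (contact force between tray and the fingers above 1 N and horizontal distance between tray_center and mat_top below 0.045 m and height (world z) of tray_center between 0.11 and 0.25 m and angle between tray's own z axis and vertical below 0.2 rad and linear speed of tray below 0.03 m/s and contact force between tray and stack below 0.05 N); the arm keeps its last pose, push and grip.
It fails at once if a bystander is moved by more than 20 mm (distance of any of sleeve, fan_frame, cap, hex_keys from where it was at the start of the episode above 0.02 m).
It also fails if it takes over 45 s, if anything falls off the work surface, if the arm or the gripper's body presses on something with over 40 N, if the wrist force passes 120 N, or if a joint passes its speed limit or range.

### The arm

A 6-joint arm with a two-finger parallel gripper is mounted at the origin on the work surface. World frame = base frame: x ahead of the robot, y to its left, z up, the work surface at z = 0. Lengths are in mm, angles in rad, forces in N, time in s.
With the tool pointing down it reaches from about 350 to 775 mm from the base axis. Payload 7.3 kg.
Tool frame: the origin (TCP) lies at the centre of the arm's flange, where the gripper is bolted on; the fingertips stand 178 mm ahead of it and the grasp point (between the pads) lies 159 mm ahead of it; z points along the fingers, y is the direction in which the jaws open and shut (so a half turn about z gives the same grasp; the last joint's range is limited). The gripper opens to 92 mm and grips with 3 to 60 N. Pads are 19 mm wide; open, the fingers measure 130 mm over their backs; the gripper's body (75 mm by 190 mm) begins 47 mm behind the grasp point.
Start: joints at [0.977, 0.342, 1.524, -0, 1.275, -0.146], TCP at [227.296, 473.249, 404.741] pointing down, gripper open.
Joint ranges: [-2.53, 2.53], [-0.77, 2.02], [0.04, 2.7], [-1, 4.14], [0.28, 2.66], [-3.11, 3.11]. Speed limits (rad/s): [2.57, 2.57, 3.14, 3.14, 3.14, 3.14].

### API

Orientations are given as [roll, pitch, yaw] about the fixed x, y, z axes, in that order (R = Rz(yaw) Ry(pitch) Rx(roll)).
In Python, from plant import get_obs, capture, close_job gives the robot as it stands. The module is installed in compiled form; this text tells all that it offers.
- The arm moves only by the shell command python3 -m pendant 'ROWS'. ROWS is JSON, a list of rows, each a list of 3 entries, a list of its own where there are three numbers: the shift along the tool's x, y, z in m, then the turn, a rotation vector about the tool's x, y, z in rad, then the finger opening in m, from 0 to 0.0918. In form: [[[tx, ty, tz], [wx, wy, wz], fingers], ...]. A call has 1 to 10 rows; each row is the pose to reach, as a shift and turn from the pose commanded when the call began, along the tool's axes at that moment; what a row does not reach only later rows make up. A row lasts 1/12 s, in which the tool goes at most 41.7 mm and 7.16 degrees, less where a joint would pass 70% of its speed; a pose out of reach is approached as far as the arm can. A call with a gripper value outside its range is refused whole. The fingers move at their own pace and stop on an object; the grip force is fixed at half the most. Time passes only in rows, so rows that repeat a pose let the fingers close. It gives the time, the measured TCP pose, the force and the opening at its end, in the units of the state.
- get_obs(): the state, without advancing time (a new reading comes with each control period).
- capture(name): name is "scene" or "top" or "wrist"; returns a dict with "color" (480x640x3 uint8, red, green, blue), "mtx" (3x3 intrinsics, pixels), "rvec" (rotation vector, rad) and "tvec" (3), from world to camera coordinates, as OpenCV has them. Camera axes: x right, y down, z forward; pixel columns grow to the right and rows downward; lengths in mm; the calibration is good to about 2 mm. A picture is of the moment at which its call begins. There is no depth.
- close_job(): hands the job in, once; it reports no verdict.
The state is a dict: "time": time; "joint_positions": joint angles; "dq": joint speeds; "tau": joint torques, N m; "tool_pos": TCP position; "tcp_rot": TCP orientation; "contact_force": force on the tool from outside, world axes, zero at the start; "moment": the same for the moment, N m; "grip_width": finger opening in mm.
Only numpy, scipy, OpenCV 4.12 (cv2) and the standard library are available. Lean on these libraries where they do the work, as an engineer would, in place of code of your own. Each camera call takes 0.05 s, during which the arm holds its last target. There are 200 camera calls.

## Working session

There is one attempt and no reset: what is moved stays moved. The work goes in short steps, Python scripts to look and compute and a shell command to move; the robot and the scene stay as the last step left them, time stands still between calls to the robot, and variables do not carry over. Pictures are saved under pics/ and viewed, about 8 in all and at most 12, crops included, and the job is handed in when it is done.

```bash
mkdir -p pics; cat > h.py <<'E'
import numpy as np, cv2
from plant import get_obs, capture
from scipy.spatial.transform import Rotation as R
def snap(n,f):
    c=capture(n); cv2.imwrite(f'pics/{f}.png',c['color'][:,:,::-1]); np.savez(f'pics/{f}.npz',**{k:np.array(v) for k,v in c.items()}); return c
def ray(c,uv,z):
    uv=np.array(uv,float).reshape(-1,2); M=R.from_rotvec(np.array(c['rvec']).ravel()).as_matrix(); t=np.array(c['tvec']).ravel()
    o=-M.T@t; d=(M.T@np.linalg.inv(c['mtx'])@np.c_[uv,np.ones(len(uv))].T).T
    return o+d*((z-o[2])/d[:,2])[:,None]
def proj(c,P):
    return cv2.projectPoints(np.array(P,float).reshape(-1,1,3),np.array(c['rvec'],float),np.array(c['tvec'],float),np.array(c['mtx'],float),None)[0].reshape(-1,2)
E
python3 - <<'E'
from h import *
for n in('top','scene'): snap(n,n+'0')
print(get_obs())
E
```

```text
{'time': 0.1, 'joint_positions': array([ 9.76994596e-01,  3.42669185e-01,  1.52493952e+00, -4.77909902e-05,
        1.27538881e+00, -1.46024184e-01]), 'dq': array([ 0.00098607, -0.00053401, -0.00273503,  0.00076349,  0.00024435,
       -0.00062857]), 'tau': array([ 1.10865556e-03, -4.32003343e+01, -2.44694495e+01,  7.19388085e-02,
        5.25445829e-02, -2.73768251e-05]), 'tool_pos': array([227.23401446, 473.14032906, 404.09961237]), 'tcp_rot': array([-3.14019609e+00, -1.59201580e-04,  2.69382894e+00]), 'contact_force': array([-0.27867646,  1.04472094, -0.11616702]), 'moment': array([-0.0053946, -0.0109879, -0.0362825]), 'grip_width': 91.64765892971957}
```

View pics/top0.png

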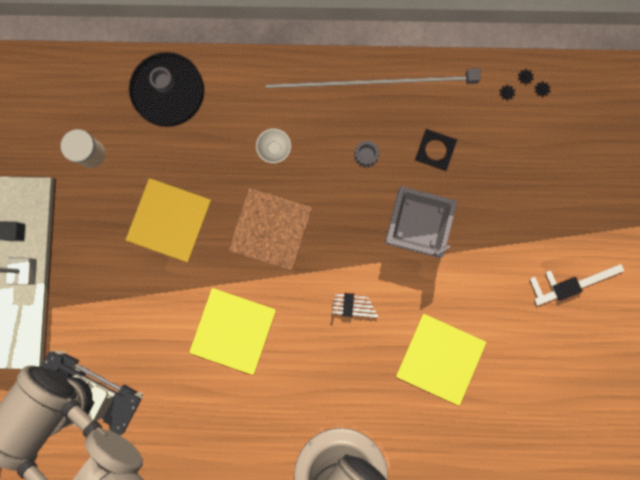

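View pics/scene0.png

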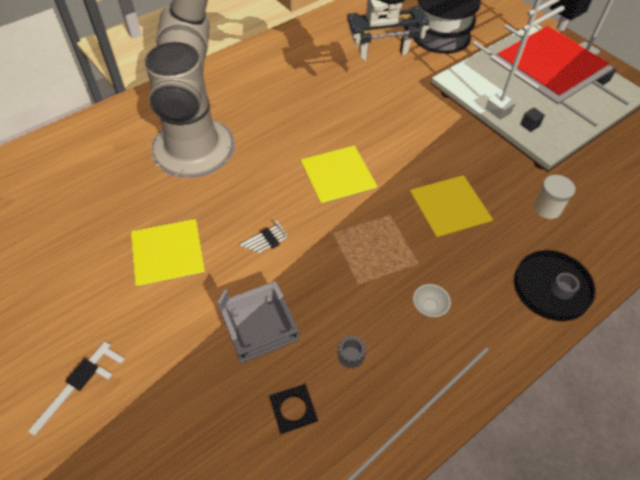

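The top view shows the tray at about (421,220), with its tab probably at the lower-right corner (442,250). In the scene view the tray is at (258,320) and the tab at (224,298). There are four mat-shaped squares in the top view: yellow at (168,220), (233,331) and (441,359), and brown cork at (271,229). The brown cork one is the one meant. I'll confirm both in an enlarged crop.

```bash
python3 - <<'E'
from h import *
a=cv2.imread('pics/top0.png'); b=cv2.imread('pics/scene0.png')
f=cv2.INTER_CUBIC
t=cv2.resize(a[175:270,375:470],(400,400),interpolation=f)
s=cv2.resize(b[272:367,208:303],(400,400),interpolation=f)
m=cv2.resize(a[180:280,120:320],(400,200),interpolation=f)
cv2.imwrite('pics/crop.png',np.vstack([np.hstack([t,s]),np.hstack([m,m*0])]))
ct=np.load('pics/top0.npz'); 
hsv=cv2.cvtColor(a,cv2.COLOR_BGR2HSV)
print(hsv[229,271],hsv[200,260],hsv[250,280],hsv[229,325],hsv[180,270])
E
```

```text
[ 12 138 170] [ 13 137 170] [ 12 135 159] [ 13 151 127] [ 14 149 125]
```

View pics/crop.png

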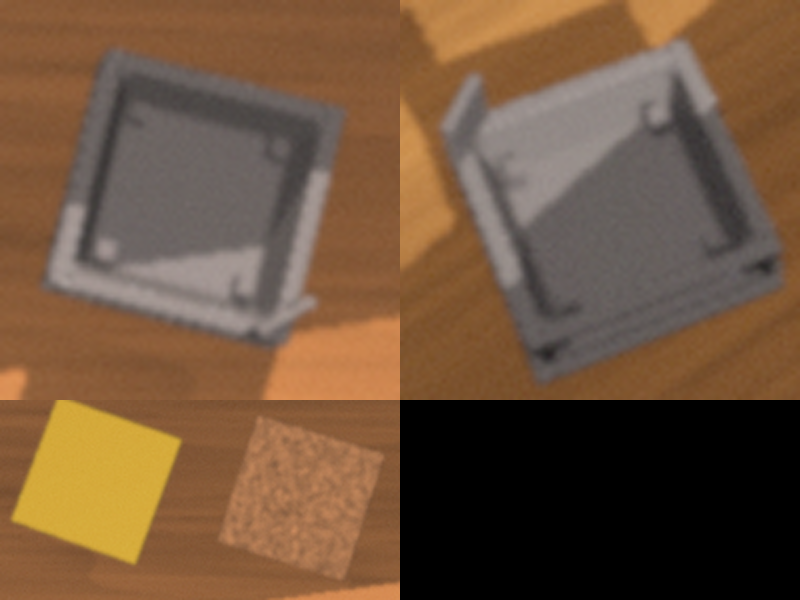

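The crop (4.21× scale) shows these features:
- **Tray, top view:** rim corners at crop (112,50), (343,108), (45,288) and about (283,345). The tab is at the lower-right corner, with its top edge running from (262,333) to (315,300).
- **Tab, scene view:** its top edge is at about (475,75)–(445,128).
- **Mat:** the brown cork square is confirmed as the mat.

```bash
python3 - <<'E'
from h import *
T=np.load('pics/top0.npz'); S=np.load('pics/scene0.npz'); k=400/95
t=lambda *p:np.array(p)/k+[375,175]-.5
s=lambda *p:np.array(p)/k-[400/k,0]+[208,272]-.5
c=ray(T,t((112,50),(343,108),(285,345),(45,288)),76); print(c.round(1)); print('sides',np.linalg.norm(c-np.roll(c,1,0),axis=1).round(1),'ctr',c.mean(0).round(1),'ctr TR-BL',((c[1]+c[3])/2).round(1))
ctr=c.mean(0); 
e=[ (c[1]-c[0]),(c[2]-c[3]),]; print('yaw',[np.degrees(np.arctan2(v[1],v[0])).round(1) for v in e+[c[0]-c[3],c[1]-c[2],c[2]-c[0]]])
print('tab top z113',ray(T,t((262,335),(315,300)),113).round(1),ray(S,s((475,76),(444,128)),113).round(1))
d=(c[2]-c[0])/np.linalg.norm(c[2]-c[0]); tp=ctr+78*d; tp[2]=98; print('tab pred',tp.round(1))
top=tp.copy(); top[2]=113; n=np.array([-d[1],d[0],0])
for C,g in((T,lambda q:(q-[375,175]+.5)*k),(S,lambda q:(q-[208,272]+.5)*k+[400,0])): print('pred tab ends crop',g(proj(C,[top+17*n,top-17*n])).round(0))
im=cv2.cvtColor(cv2.imread('pics/top0.png'),cv2.COLOR_BGR2HSV); roi=im[175:285,215:330,2]
m=cv2.morphologyEx(cv2.morphologyEx((cv2.GaussianBlur(roi,(5,5),0)>140).astype('uint8'),cv2.MORPH_CLOSE,np.ones((7,7))),cv2.MORPH_OPEN,np.ones((9,9)))
q=max(cv2.findContours(m,0,2)[0],key=cv2.contourArea); r=cv2.boxPoints(cv2.minAreaRect(q))+[215,175]
M=ray(T,r,4);print(r.round(0).tolist(),M.mean(0).round(1),np.linalg.norm(M-np.roll(M,1,0),axis=1).round(0))
E
```

```text
[[ 660.6 -120.    76. ]
 [ 631.6 -244.2   76. ]
 [ 503.4 -213.8   76. ]
 [ 531.   -85.7   76. ]]
sides [134.  127.5 131.8 131. ] ctr [ 581.7 -165.9   76. ] ctr TR-BL [ 581.3 -164.9   76. ]
yaw [np.float64(-103.1), np.float64(-102.2), np.float64(-14.8), np.float64(-13.3), np.float64(-149.2)]
tab top z113 [[ 505.9 -194.8  113. ]
 [ 524.8 -222.1  113. ]] [[ 509.4 -198.5  113. ]
 [ 525.  -226.2  113. ]]
tab pred [ 514.7 -205.9   98. ]
pred tab ends crop [[312. 303.]
 [255. 335.]]
pred tab ends crop [[452. 119.]
 [484.  64.]]
[[215.0, 189.0], [329.0, 189.0], [329.0, 284.0], [215.0, 284.0]] [547.3 176.6   4. ] [228. 274. 227. 270.]
```

```bash
cat >> h.py <<'E'
def delta(p,yaw,tilt=0):
    """to TCP p (mm), tool down with yaw (deg), tilted (deg) about tool x"""
    o=get_obs(); A=R.from_euler('xyz',o['tcp_rot']); B=R.from_euler('xyz',[np.pi,0,np.radians(yaw)])*R.from_rotvec([np.radians(tilt),0,0])
    return (A.inv().apply(np.array(p)-o['tool_pos'])/1000).round(4),(A.inv()*B).as_rotvec().round(4)
E
python3 - <<'E'
from h import *
T=np.load('pics/top0.npz')
M=ray(T,[(249,188),(311.5,207.5),(291.5,269),(230,251)],4);print(M.mean(0).round(1),np.linalg.norm(M-np.roll(M,1,0),axis=1).round(0))
print(delta([515.5,-208,330],121.7))
E
```

```text
[565.  180.6   4. ] [158. 157. 154. 153.]
(array([-0.5548, -0.4891,  0.0747]), array([-1.400e-03,  2.000e-04,  5.698e-01]))
```

```bash
python3 -m pendant '[[[-0.28,-0.245,0.03],[0,0,0.57],0.0918],[[-0.28,-0.245,0.03],[0,0,0.57],0.0918],[[-0.28,-0.245,0.03],[0,0,0.57],0.0918],[[-0.28,-0.245,0.03],[0,0,0.57],0.0918],[[-0.28,-0.245,0.03],[0,0,0.57],0.0918],[[-0.28,-0.245,0.03],[0,0,0.57],0.0918],[[-0.28,-0.245,0.03],[0,0,0.57],0.0918],[[-0.28,-0.245,0.03],[0,0,0.57],0.0918],[[-0.28,-0.245,0.03],[0,0,0.57],0.0918],[[-0.28,-0.245,0.03],[0,0,0.57],0.0918]]'
python3 - <<'E'
from h import *
print(delta([515.5,-208,330],121.7))
E
```

```text
time: 0.93
tool_pos: [375.7, 125.9, 374.2]
tcp_rot: [-3.141, 0.002, 2.117]
contact_force: [0.4, -0.4, 0.9]
grip_width: 91.7
(array([-0.3578, -0.0538,  0.0449]), array([-0.0009,  0.002 , -0.0073]))
```

```bash
python3 -m pendant '[[[-0.358,-0.054,0.045],[0,0,0],0.0918],[[-0.358,-0.054,0.045],[0,0,0],0.0918],[[-0.358,-0.054,0.045],[0,0,0],0.0918],[[-0.358,-0.054,0.045],[0,0,0],0.0918],[[-0.358,-0.054,0.045],[0,0,0],0.0918],[[-0.358,-0.054,0.045],[0,0,0],0.0918],[[-0.358,-0.054,0.045],[0,0,0],0.0918],[[-0.358,-0.054,0.045],[0,0,0],0.0918],[[-0.358,-0.054,0.045],[0,0,0],0.0918],[[-0.358,-0.054,0.045],[0,0,0],0.0918]]'
python3 - <<'E'
from h import *
print(delta([515.5,-208,330],121.7),delta([515.5,-208,258],121.7))
snap('wrist','w1')
E
```

```text
time: 1.77
tool_pos: [517.0, -206.5, 328.2]
tcp_rot: [-3.141, 0.001, 2.12]
contact_force: [-1.3, -0.1, 0.3]
grip_width: 92.0
(array([-0.0005, -0.0021, -0.0018]), array([-0.0005,  0.0013, -0.0043])) (array([-0.0004, -0.002 ,  0.0702]), array([-0.0005,  0.0013, -0.0043]))
```

View pics/w1.png

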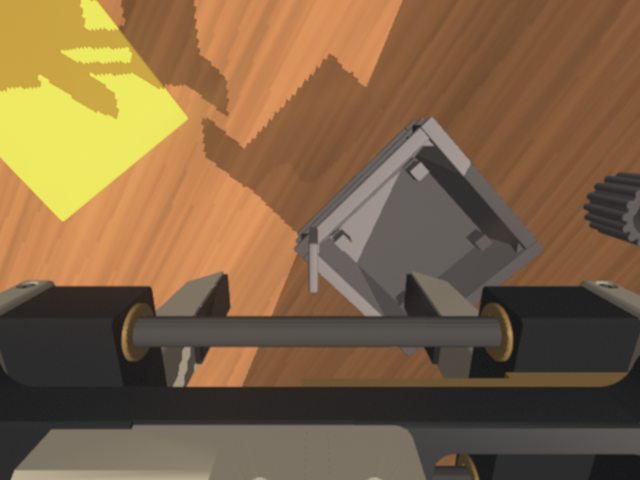

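The wrist view shows the tab edge-on between the fingers. Its top edge is at column 313, rows about 228–285, roughly midway between the jaws.

```bash
python3 - <<'E'
from h import *
W=np.load('pics/w1.npz'); 
P=ray(W,[(314,227),(314,290),(314,258)],113);print(P.round(1))
print(ray(W,[(297,248),(430,118),(543,247),(409,355)],76).round(1))
p=P[2];print(proj(W,[[514.5,-206.5,113],[516.5,-211,113]]).round(0))
d=P[0]-P[1];print(np.linalg.norm(d),np.degrees(np.arctan2(d[1],d[0])))
E
```

```text
[[ 502.9 -185.8  113. ]
 [ 524.7 -221.7  113. ]
 [ 513.3 -203.   113. ]]
[[ 505.5 -214.9   76. ]
 [ 534.3  -91.3   76. ]
 [ 659.5 -119.7   76. ]
 [ 630.3 -246.7   76. ]]
[[313. 263.]
 [312. 271.]]
42.023710751977816 121.3224439810546
```

The estimates agree within about 2 mm (tab ≈ (516,-208), yaw ok), so I'll descend and grip.

```bash
python3 -m pendant '[[[0,-0.0015,0.025],[0,0,-0.004],0.0918],[[0,-0.0015,0.045],[0,0,-0.004],0.0918],[[0,-0.0015,0.06],[0,0,-0.004],0.0918],[[0,-0.0015,0.07],[0,0,-0.004],0.0918],[[0,-0.0015,0.07],[0,0,-0.004],0.0918],[[0,-0.0015,0.07],[0,0,-0.004],0.0918]]'
python3 - <<'E'
from h import *
print(delta([515.8,-208,258],121.7))
c=snap('scene','s2'); cv2.imwrite('pics/s2c.png',cv2.resize(c['color'][200:370,150:330,::-1],None,fx=3,fy=3,interpolation=cv2.INTER_CUBIC))
E
```

```text
time: 2.32
tool_pos: [514.4, -201.8, 259.9]
tcp_rot: [-3.141, -0.001, 2.129]
contact_force: [1.0, -0.4, 0.3]
grip_width: 91.6
(array([-0.006 , -0.0021,  0.0019]), array([-0.0002, -0.0007,  0.0046]))
```

View pics/s2c.png

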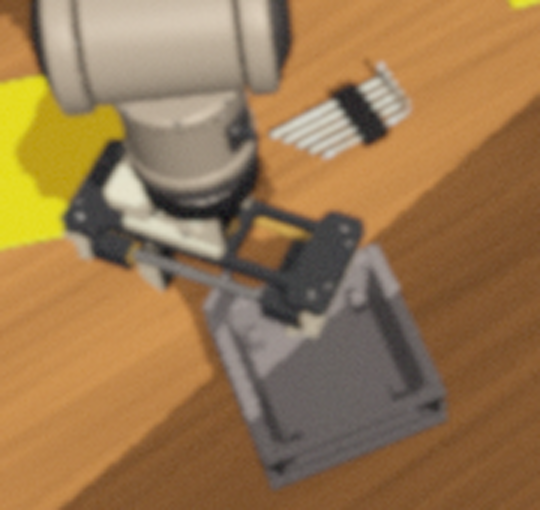

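The fingers straddle the tab at crop (215,305), clear of the rim. I'll settle and fix the 6 mm offset.

```bash
python3 -m pendant '[[[-0.006,-0.002,0.001],[0,0,0.004],0.0918],[[-0.006,-0.002,0.001],[0,0,0.004],0.0918],[[-0.006,-0.002,0.001],[0,0,0.004],0.0918]]'
python3 - <<'E'
from h import *
print(delta([515.8,-208,258],121.7))
E
```

```text
time: 2.62
tool_pos: [516.1, -209.2, 259.4]
tcp_rot: [3.141, 0.001, 2.123]
contact_force: [-0.4, -0.3, -0.1]
grip_width: 91.8
(array([0.0012, 0.0004, 0.0014]), array([ 0.0008,  0.0013, -0.0008]))
```

Good. Close the jaws.

```bash
python3 -m pendant '[[[0,0,0.001],[0,0,0],0.006],[[0,0,0.001],[0,0,0],0.0],[[0,0,0.001],[0,0,0],0.0],[[0,0,0.001],[0,0,0],0.0],[[0,0,0.001],[0,0,0],0.0],[[0,0,0.001],[0,0,0],0.0],[[0,0,0.001],[0,0,0],0.0],[[0,0,0.001],[0,0,0],0.0]]'
python3 - <<'E'
from h import *
o=get_obs(); A=R.from_euler('xyz',o['tcp_rot']);print(A.as_matrix().round(3),A.inv().apply(o['contact_force']).round(1),o['moment'])
# peel: rotate about far corner axis (tool x); far in tool frame
p=o['tool_pos'];y=A.as_matrix()[:,1]; g=np.array([581.8,-167,76])-p; s=np.sign(g@y)
piv=A.inv().apply(np.array([*(p[:2]+s*171*y[:2]/np.linalg.norm(y[:2])),74.])-p)
for a in (2,4,6,8):
  for sg in (1,-1):
    Q=R.from_rotvec([sg*np.radians(a),0,0]); t=piv-Q.apply(piv)
    if A.apply(t)[2]>0: print(sg*a,round(sg*np.radians(a),4),(t/1000).round(4))
E
```

```text
time: 3.28
tool_pos: [515.9, -208.7, 257.7]
tcp_rot: [3.142, -0.0, 2.124]
contact_force: [0.1, -0.5, 0.3]
grip_width: 43.3
[[-0.525  0.851  0.   ]
 [ 0.851  0.525  0.   ]
 [ 0.     0.    -1.   ]] [-0.5 -0.1 -0.3] [-0.09884424  0.03319346 -0.00545962]
2 0.0349 [ 0.      0.0065 -0.0059]
4 0.0698 [ 0.      0.0132 -0.0115]
6 0.1047 [-0.      0.0201 -0.0169]
8 0.1396 [-0.      0.0272 -0.022 ]
```

```bash
python3 -m pendant '[[[0,0,0],[0,0,0],0],[[0,0,0],[0,0,0],0],[[0,0,0],[0,0,0],0],[[0,0,0],[0,0,0],0],[[0,0,0],[0,0,0],0],[[0,0,0],[0,0,0],0],[[0,0,0],[0,0,0],0],[[0,0,0],[0,0,0],0],[[0,0,0],[0,0,0],0]]'
```

```text
time: 4.03
tool_pos: [515.8, -208.8, 257.7]
tcp_rot: [-3.142, -0.0, 2.124]
contact_force: [-1.1, -1.3, 0.4]
grip_width: 6.2
```

The jaws stopped at 6.2 mm, which matches the 6 mm tab. Side force is low. Now peel about the far corner.

```bash
python3 -m pendant '[[[0,0,0],[0,0,0],0],[[0,0.0032,-0.003],[0.0175,0,0],0],[[0,0.0065,-0.0059],[0.0349,0,0],0],[[0,0.0098,-0.0087],[0.0524,0,0],0],[[0,0.0132,-0.0115],[0.0698,0,0],0],[[0,0.0166,-0.0142],[0.0873,0,0],0],[[0,0.0201,-0.0169],[0.1047,0,0],0],[[0,0.0201,-0.0169],[0.1047,0,0],0],[[0,0.0201,-0.0169],[0.1047,0,0],0]]'
python3 - <<'E'
from h import *
c=snap('scene','s3'); cv2.imwrite('pics/s3c.png',cv2.resize(c['color'][200:370,150:330,::-1],None,fx=3,fy=3,interpolation=cv2.INTER_CUBIC))
o=get_obs();A=R.from_euler('xyz',o['tcp_rot']);print((o['tool_pos']+A.apply([0,0,159])).round(1),o['contact_force'],o['moment'],o['grip_width'])
E
```

```text
time: 4.78
tool_pos: [533.1, -198.0, 274.7]
tcp_rot: [-3.036, -0.0, 2.125]
contact_force: [-2.1, -2.4, -2.5]
grip_width: 5.9
[ 518.8 -206.8  116.5] [-2.57803279 -1.53321891 -1.94707217] [-0.42295215  0.6003516  -0.05795348] 5.78871242786711
```

View pics/s3c.png

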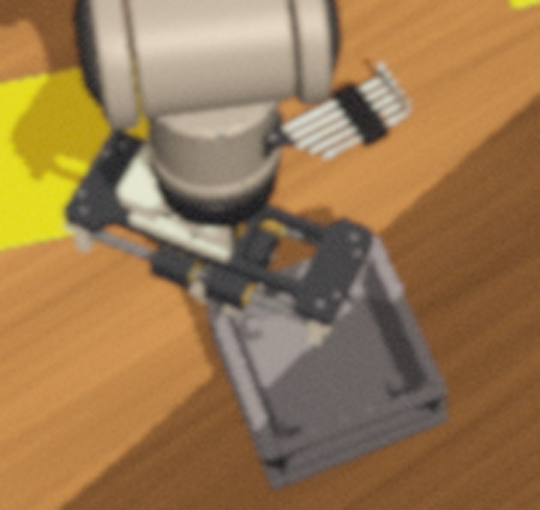

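The grasp point rose 17.8 mm and the wrist force is small, so the peel appears to have worked. The picture shows the far rim at (440,400) unmoved. I'll check for slip on the tab in the wrist view.

```bash
python3 - <<'E'
from h import *
c=snap('wrist','w3')
E
```

```text
(no output)
```

View pics/w3.png

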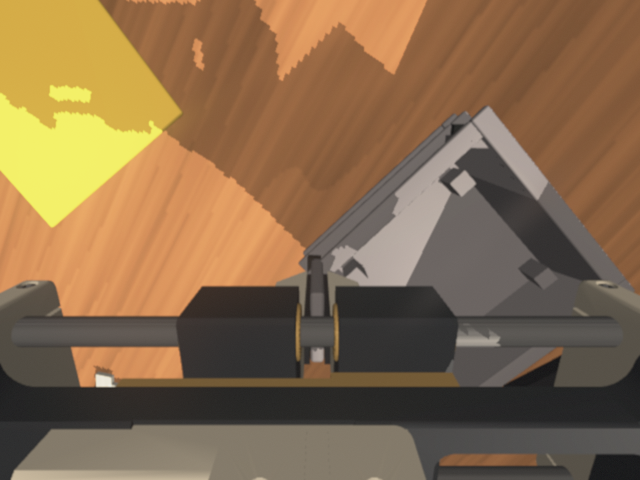

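The tab at (316,270) is held between the pads, and the near edge shows a gap above the rim of the tray below. I'll test the side corner at (488,107) and the rim corner at about (310,255) against the lifted and unlifted models.

```bash
python3 - <<'E'
from h import *
W=np.load('pics/w3.npz')
d=np.array([.851,.525,0]);n=np.array([-.525,.851,0]);c=np.array([582,-167.5,76])
far=c+93*d; far[2]=74
pts=np.array([c+93*n,c-93*d,c-78*d+17*n+[0,0,37]])
for a in(0,3,6,7.5):
  print(a,proj(W,far+R.from_rotvec(n*np.radians(-a)).apply(pts-far)).round(0).tolist(), proj(W,far+R.from_rotvec(n*np.radians(a)).apply(pts-far)).round(0).tolist())
E
```

```text
0 [[479.0, 104.0], [292.0, 274.0], [309.0, 273.0]] [[479.0, 104.0], [292.0, 274.0], [309.0, 273.0]]
3 [[475.0, 104.0], [295.0, 268.0], [307.0, 266.0]] [[483.0, 103.0], [289.0, 281.0], [311.0, 282.0]]
6 [[472.0, 105.0], [298.0, 262.0], [307.0, 259.0]] [[488.0, 102.0], [288.0, 289.0], [315.0, 291.0]]
7.5 [[471.0, 106.0], [300.0, 260.0], [307.0, 256.0]] [[491.0, 101.0], [287.0, 293.0], [318.0, 296.0]]
```

The 6° lifted model fits: the side corner is predicted at column 488 and seen at 488, and the tab end is predicted at 315 and seen at 316. So there is no slip and the peel is confirmed. Next I'll lift straight up, then level.

```bash
python3 - <<'E'
from h import *
p=get_obs()['tool_pos']
for z in(10,25,40): print(delta(p+[0,0,z],121.7,6))
print(delta([516,-208.5,p[2]+75],121.7,0))
E
```

```text
(array([ 0.    , -0.001 , -0.0099]), array([ 0.0001, -0.0002, -0.0001]))
(array([ 0.    , -0.0026, -0.0249]), array([ 0.0001, -0.0002, -0.0001]))
(array([ 0.    , -0.0042, -0.0398]), array([ 0.0001, -0.0002, -0.0001]))
(array([ 0.0001, -0.0275, -0.0725]), array([-1.047e-01, -2.000e-04, -1.000e-04]))
```

```bash
python3 -m pendant '[[[0,-0.0005,-0.005],[0,0,0],0],[[0,-0.001,-0.01],[0,0,0],0],[[0,-0.0016,-0.015],[0,0,0],0],[[0,-0.0021,-0.02],[0,0,0],0],[[0,-0.0026,-0.025],[0,0,0],0],[[0,-0.0042,-0.04],[0,0,0],0],[[0,-0.0055,-0.053],[0,0,0],0],[[0,-0.007,-0.067],[0,0,0],0],[[0,-0.008,-0.08],[0,0,0],0],[[0,-0.008,-0.08],[0,0,0],0]]'
python3 - <<'E'
from h import *
c=snap('scene','s4'); cv2.imwrite('pics/s4c.png',cv2.resize(c['color'][190:370,150:330,::-1],None,fx=3,fy=3,interpolation=cv2.INTER_CUBIC))
o=get_obs();print(o['contact_force'],o['moment'],o['grip_width'],o['tool_pos'])
# level at same height above mat
print(delta([516,-208.5,365],121.7,0))
E
```

```text
time: 5.72
tool_pos: [533.9, -198.1, 358.3]
tcp_rot: [-3.04, 0.005, 2.124]
contact_force: [1.3, -0.5, -1.1]
grip_width: 6.0
[-0.45678351 -0.12682064 -2.38701448] [-0.05182651  0.05190101  0.01019657] 5.728283345452005 [ 533.62768682 -198.0188455   356.64959999]
(array([ 0.0003, -0.0213, -0.0062]), array([-0.1024,  0.0031, -0.0003]))
```

View pics/s4c.png

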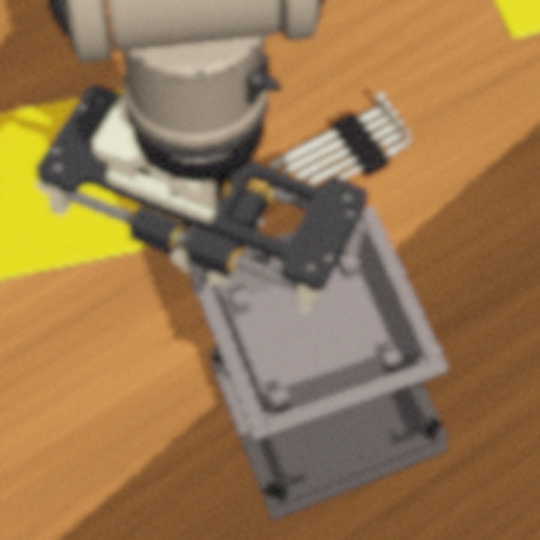

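The tray is well clear of the stack, with the lower tray empty at crop (350,440), and still gripped. Now level it.

```bash
python3 -m pendant '[[[0,-0.005,-0.002],[-0.025,0,0],0],[[0,-0.010,-0.004],[-0.05,0,0],0],[[0,-0.016,-0.006],[-0.077,0,0],0],[[0,-0.0213,-0.008],[-0.1024,0,0],0],[[0,-0.0213,-0.008],[-0.1024,0,0],0]]'
python3 - <<'E'
from h import *
print(get_obs()['tool_pos'],delta([499,139.6,367],121.7,0))
E
```

```text
time: 6.18
tool_pos: [515.0, -209.6, 365.6]
tcp_rot: [-3.141, 0.0, 2.122]
contact_force: [0.9, -0.1, -2.1]
grip_width: 5.6
[ 514.99621535 -209.55933107  365.64988785] (array([ 0.3058,  0.1693, -0.0015]), array([-0.0002,  0.0003, -0.0018]))
```

```bash
python3 -m pendant '[[[0.006,0.003,0],[0,0,0],0],[[0.018,0.010,0],[0,0,0],0],[[0.036,0.020,0],[0,0,0],0],[[0.057,0.0315,0],[0,0,0],0],[[0.079,0.0437,0],[0,0,0],0],[[0.101,0.0559,0],[0,0,0],0],[[0.123,0.068,0],[0,0,0],0],[[0.145,0.080,0],[0,0,0],0],[[0.162,0.0897,0],[0,0,0],0],[[0.175,0.097,0],[0,0,0],0]]' && python3 -m pendant '[[[0.015,0.008,0],[0,0,0],0],[[0.035,0.0195,0],[0,0,0],0],[[0.055,0.0305,0],[0,0,0],0],[[0.075,0.0415,0],[0,0,0],0],[[0.093,0.0515,0],[0,0,0],0],[[0.108,0.06,0],[0,0,0],0],[[0.119,0.066,0],[0,0,0],0],[[0.127,0.070,-0.001],[0,0,0],0],[[0.131,0.072,-0.0015],[0,0,0],0],[[0.131,0.072,-0.0015],[0,0,0],0]]' && python3 -m pendant '[[[0,0,0],[0,0,0],0],[[0,0,0],[0,0,0],0],[[0,0,0],[0,0,0],0]]'
python3 - <<'E'
from h import *
a=snap('top','t5')['color'];b=snap('scene','s5')['color']
f=cv2.INTER_CUBIC
cv2.imwrite('pics/c5.png',np.hstack([cv2.resize(a[150:300,200:350],(400,400),interpolation=f),cv2.resize(b[170:320,280:430],(400,400),interpolation=f)])[:,:,::-1])
print(delta([499,139.6,367],121.7,0),get_obs())
E
```

```text
time: 7.02
tool_pos: [506.0, -5.7, 364.8]
tcp_rot: [-3.139, -0.001, 2.126]
contact_force: [1.1, 0.4, -1.9]
grip_width: 5.9
time: 7.85
tool_pos: [498.9, 141.3, 366.4]
tcp_rot: [-3.139, -0.0, 2.125]
contact_force: [0.1, -1.1, -2.9]
grip_width: 5.6
time: 8.1
tool_pos: [499.2, 139.7, 366.3]
tcp_rot: [-3.139, 0.0, 2.123]
contact_force: [-0.4, 0.3, -1.7]
grip_width: 6.0
(array([-0.0001, -0.0003, -0.0007]), array([-0.0023, -0.    , -0.0013])) {'time': 8.2, 'joint_positions': array([ 1.25520507e-01,  3.65266704e-01,  1.60151529e+00, -1.01403599e-03,
        1.17689162e+00, -4.26020898e-01]), 'dq': array([ 0.00138543,  0.00036884, -0.00035945,  0.0020171 ,  0.00034202,
        0.00022012]), 'tau': array([ 5.14138117e-02, -4.41239512e+01, -2.39094061e+01,  9.92579665e-02,
       -4.42937552e-02, -2.08229721e-03]), 'tool_pos': array([499.22917041, 139.8683057 , 366.30445675]), 'tcp_rot': array([-3.13931090e+00, -8.09104254e-06,  2.12272788e+00]), 'contact_force': array([ 0.14240172,  0.21013838, -1.87344242]), 'moment': array([-0.09792227,  0.17046089,  0.02197982]), 'grip_width': 6.0845071689233405}
```

View pics/c5.png

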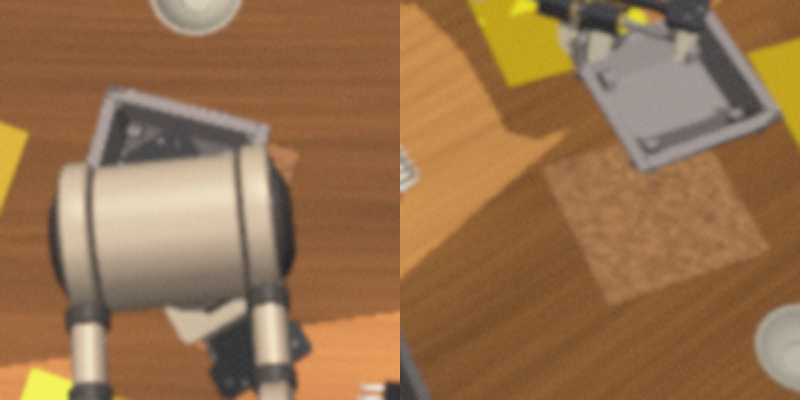

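The tray hangs over the cork. In the top crop its rim corners are at (112,90) and (268,127). In the scene crop they are at (775,117) and (645,168). I'll check the tilt and centre against the predicted level pose.

```bash
python3 - <<'E'
from h import *
T=np.load('pics/t5.npz');S=np.load('pics/s5.npz');k=400/150
d=np.array([.851,.525,0]);n=np.array([-.525,.851,0])
grasp=np.array([499.2,139.8,366.3-159]); rim=grasp-[0,0,23]; c=rim+78*d; far=c+93*d; l=c+93*n; r=c-93*n
print('centre',c, 'underside',c[2]-36)
print('pred top far,left,right',((proj(T,[far,l,r])-[200,150]+.5)*k).round(0).tolist()); print('pred scene',((proj(S,[far,l,r])-[280,170]+.5)*k+[400,0]).round(0).tolist())
# triangulate far corner
t=np.array([112,90])/k+[200,150]-.5
for sc in((775,117),(645,168)):
  s=(np.array(sc)-[400,0])/k+[280,170]-.5
  Pm=[C['mtx']@np.c_[cv2.Rodrigues(C['rvec'].astype(float))[0],C['tvec'].ravel()] for C in(T,S)]
  for tt in((112,90),(268,127)):
    t=np.array(tt)/k+[200,150]-.5
    X=cv2.triangulatePoints(*Pm,t.reshape(2,1),s.reshape(2,1)); X=(X[:3]/X[3]).ravel()
    print(sc,tt,X.round(1),(proj(T,X)-t).round(1))
E
```

```text
centre [565.578 180.75  184.3  ] underside 148.3
pred top far,left,right [[110.0, 85.0], [65.0, 246.0], [271.0, 126.0]]
pred scene [[788.0, 113.0], [709.0, 1.0], [642.0, 167.0]]
(775, 117) (112, 90) [640.  226.2 177.9] [[1.  0.9]]
(775, 117) (268, 127) [641.6 132.2 258.6] [[-15.6 -20.2]]
(645, 168) (112, 90) [625.8 185.5 149.4] [[21.4 10.2]]
(645, 168) (268, 127) [614.6 104.2 180.4] [[-0.1 -0.1]]
```

The far corner triangulates to z ≈ 178 mm and the side corner to z ≈ 180 mm, against 184 mm predicted for a level rim. That is within about 2° of level, and the centre is within a few mm of the mat's middle. I'll hand in.

```bash
python3 - <<'E'
from h import *
from plant import close_job
a=cv2.imread('pics/top0.png').astype(int);b=cv2.imread('pics/t5.png').astype(int)
for n,(x,y) in dict(sleeve=(367,153),fan=(436,150),cap=(274,146),keys=(354,307)).items(): print(n,abs(a-b)[y-25:y+25,x-30:x+30].mean().round(1))
print(get_obs()['dq'].round(3)); print(close_job())
E
```

```text
sleeve 5.8
fan 5.2
cap 7.3
keys 7.7
[ 0.001  0.    -0.     0.002  0.     0.   ]
the job is handed in; nothing more can be done
None
```

I took the tray by its tab, peeled that corner up, lifted the tray off the stack and carried it to the cork mat. The job was handed in at about 8 s with the gripper still holding the tray; no verdict was reported.

- **Peel:** the gripper closed on the tab at 6.2 mm. The tab rose about 18 mm (6° tilt) while the far corner stayed down. The wrist picture agreed with a 6° lift and showed no slip.
- **Lift:** I raised it straight up about 80 mm, and the scene picture showed it clear of the stack. I then levelled it before crossing to the mat.
- **Final hold:** the calculated centre is (566, 181) mm, and I measured the mat's middle at (565, 181) mm. The calculated underside height is about 148 mm.
- **Where checks disagreed:** the two rim corners I triangulated came out 4–6 mm lower than a perfectly level tray would give, about 2° of tilt. That is within the 0.2 rad limit.
- **At hand-in:** the arm was at rest. The last wrist force reading was 1.9 N downward, a little more than the tray's weight of about 1.4 N.
- **Bystanders:** I never moved near them. The before-and-after top pictures differ only slightly around each one. I took that as noise and shadow and did not measure their positions again.

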